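# Find the loose glaze-jar lid and flag it with a test tile

## Robot

A 7-joint arm with a two-finger parallel gripper is mounted at the origin on the work surface. World frame = base frame: x ahead of the robot, y to its left, z up, the work surface at z = 0. Lengths are in m, angles in degrees, forces in N, time in s.
With the tool pointing down it reaches from about 0.425 to 0.875 m from the base axis. Payload 4.7 kg.
Tool frame: the origin (TCP) lies midway between the tips of the shut fingers; the grasp point (between the pads) lies 19 mm behind it; z points along the fingers, y is the line along which they close (so a half turn about z gives the same grasp; the last joint's range is limited). The gripper opens to 87 mm and grips with 3 to 60 N. Pads are 19 mm wide; open, the fingers measure 117 mm over their backs; the gripper's body (75 mm by 190 mm) begins 51 mm behind the grasp point.
Start: joints at [71.568, 18.392, -4.016, 83.108, 1.295, 78.541, -3.26], TCP at [0.214, -0.614, 0.223] pointing down, gripper open.
Joint ranges: [-163.93, 163.93], [-17.29, 119.83], [-79.2, 71.16], [3.27, 140.29], [-89.18, 269.18], [5.43, 117.66], [-154.24, 154.24]. Speed limits (degrees/s): [147.25, 147.25, 180, 180, 180, 180, 180].

## Interface

Orientations are given as [roll, pitch, yaw] about the fixed x, y, z axes, in that order (R = Rz(yaw) Ry(pitch) Rx(roll)).
In Python, from cell import env, viewer, boxes_of, masks_of gives the robot as it stands. The module is installed in compiled form; this text tells all that it offers.
- The arm moves only by the tool apply_moves, never from a script. Its argument "moves" is a list of rows, each a list of 7 numbers: the shift along the tool's x, y, z scaled (see below), then the turn, a rotation vector about the tool's x, y, z scaled (see below), then the opening, from 0 (shut) to 1 (fully open). A call has 1 to 20 rows; each row is the pose to reach, as a shift and turn from the pose commanded when the call began, along the tool's axes at that moment; what a row does not reach only later rows make up. The controller multiplies each number of a shift by 0.2 m and each number of a turn by 1.5 rad. A row lasts 1/10 s, in which the tool goes at most 50 mm and 8.59 degrees, less where a joint would pass 70% of its speed; a pose out of reach is approached as far as the arm can. A call with a number of a shift or a turn outside -1 to 1 is refused whole. A call with a gripper value outside its range is refused whole. The fingers move at their own pace and stop on an object; "grip_force" is the grip in N (left out, the last holds). Time passes only in rows, so rows that repeat a pose let the fingers close. It gives the time, the measured TCP pose, the force, the opening and the grip force at its end, in the units of the state.
- env.get_obs(): the state, without advancing time (a new reading comes with each control period).
- viewer.read_camera(name): name is "scene" or "top" or "wrist"; returns the picture (384x512x3 uint8, red, green, blue); there is no depth.
- viewer.get_calibration(name): a dict with "fov_y" (degrees; the focal length in pixels is half the picture's height over the tangent of half this angle, whatever the lens; pixels are square), "cx", "cy" (the principal point, pixels), "position" and "orientation" of the camera in the world. Camera axes: x right, y up, looking along -z (the intrinsics and any distortion apply to the point x, -y, -z); pixel columns grow to the right and rows downward; lengths in m; the calibration is good to about 2 mm. A picture is of the moment at which its call begins: read the wrist's pose just before it. get_calibration takes no time and is no camera call; for the wrist camera it gives the pose at the moment of the call.
- env.sign_off(): hands the job in; it is judged then, once.
Trained networks look in the newest picture that a camera, given by its name, has taken for a name from the list of things; names that differ only in an ending like _2 or _b are one class to them, and where a whole thing is asked for, a point or a joint stands for the part that bears it (a point fixed in the world has none). Each returns a list of dicts, best first, with "conf" (0 to 1); they miss things now and then, are a little off and sometimes report something else, mostly with a low value. They report only what shows in the picture. A call takes as long as a camera call. They do not tell look-alikes from the thing itself.
- boxes_of(camera, target): "location" ([column, row] in pixels, amid what is visible of it).
- masks_of(camera, target): "pixels" (384x512 bool, what is visible of it) and "location" ([column, row] in pixels, amid what is visible of it).
The state is a dict: "time_s": time; "qpos": joint angles; "joint_velocities": joint speeds; "effort": joint torques, N m; "tool_pos": TCP position; "tool_rot": TCP orientation; "force": force on the tool from outside, world axes, zero at the start; "wrist_torque": the same for the moment, N m; "grip_width": finger opening in m; "grasp_force": force on a finger pad.
Only numpy, scipy, OpenCV 4.12 (cv2) and the standard library are available. Lean on these libraries where they do the work, as an engineer would, in place of code of your own. Each camera call takes 0.05 s, during which the arm holds its last target. There are 200 camera calls.

## Task

One of the three glaze jars in the rack has a loose lid: feel for it by giving the lids a short counter-clockwise twist of about 20 degrees, never as far as a quarter turn, and leave the loose one so turned. Then flag that jar: take the clay test tile from its holder and stand it upright in the middle of that jar's pocket with a broad side facing the jar; since the holder gives access only to the tile's narrow sides and the pocket only to its broad sides, put the tile down on the table and take it again the other way. Leave the mug, bowl and bottle where they are.

Things in the scene. Friction and masses are not known exactly. Their poses are not given: they have to be found in the camera images.
- lid_a (a point): Centre, half-way up, of the black round screw lid of one of three like jars: 52 mm across, 20 mm high, its top 103 mm above the table. Frame turns with the lid, z up. Unscrews counter-clockwise from above, stays where left, does not rise. A loose lid turns with under 0.1 N m; a tight one holds against 8 N m, so that the fingers slip on it. Its starting angle tells nothing.
- mark_a (a point): Outer part of the pale dab on top of the same lid as lid_a, 22 mm from the lid's axis: it moves round as that lid turns.
- bay_a (a point): Centre of the floor of the flag pocket that belongs to the jar of lid_a: 85 mm from the jar's axis on the rack's side away from the robot, 10 mm above the table. x points from the jar out through the pocket's open end, y across the pocket, z up. The pocket is 54 mm wide (y) between solid blocks 65 mm high above its floor and 88 mm long (x), open at its outer end and on top.
- lid_b (a point): Centre, half-way up, of the black round screw lid of one of three like jars: 52 mm across, 20 mm high, its top 103 mm above the table. Frame turns with the lid, z up. Unscrews counter-clockwise from above, stays where left, does not rise. A loose lid turns with under 0.1 N m; a tight one holds against 8 N m, so that the fingers slip on it. Its starting angle tells nothing.
- mark_b (a point): Outer part of the pale dab on top of the same lid as lid_b, 22 mm from the lid's axis: it moves round as that lid turns.
- bay_b (a point): Centre of the floor of the flag pocket that belongs to the jar of lid_b: 85 mm from the jar's axis on the rack's side away from the robot, 10 mm above the table. x points from the jar out through the pocket's open end, y across the pocket, z up. The pocket is 54 mm wide (y) between solid blocks 65 mm high above its floor and 88 mm long (x), open at its outer end and on top.
- lid_c (a point): Centre, half-way up, of the black round screw lid of one of three like jars: 52 mm across, 20 mm high, its top 103 mm above the table. Frame turns with the lid, z up. Unscrews counter-clockwise from above, stays where left, does not rise. A loose lid turns with under 0.1 N m; a tight one holds against 8 N m, so that the fingers slip on it. Its starting angle tells nothing.
- mark_c (a point): Outer part of the pale dab on top of the same lid as lid_c, 22 mm from the lid's axis: it moves round as that lid turns.
- bay_c (a point): Centre of the floor of the flag pocket that belongs to the jar of lid_c: 85 mm from the jar's axis on the rack's side away from the robot, 10 mm above the table. x points from the jar out through the pocket's open end, y across the pocket, z up. The pocket is 54 mm wide (y) between solid blocks 65 mm high above its floor and 88 mm long (x), open at its outer end and on top.
- tile_mid (a point): Centre (half-way up) of the loose clay test tile, an upside-down T: plate 8 mm thick (its x), 40 mm wide (its y) and 65 mm high (its z, up) with a foot 20 mm thick (x), 40 mm wide and 8 mm high; about 70 g. It stands by itself on a flat surface. At the start it stands in the wooden holder with its underside 8 mm above the table.
- holder: Fixed wooden tile holder; origin under its centre on the table. Base 90 (x) by 34 mm (y), 8 mm high. Two cheeks, 26 mm wide (y), up to 70 mm above the table, stand 25 mm apart in x beside the tile's broad sides, so that here the tile can be taken only by its narrow sides (along y). The table is free for 150 mm beyond the holder's centre (its +x) for putting the tile down.
- rack: Fixed plywood rack; origin on the table under the axis of the middle jar. x points from the jars to the pockets, y along the row of three jars (60 mm across, 84 mm apart, fixed: they cannot turn or be lifted). It covers x -46 to 135 mm and y -142 to 142 mm, 75 mm high at the pocket blocks.
- mug: Bystander: white mug, 82 mm across, 95 mm high; origin under its centre.
- bowl: Bystander: pale unfired bowl, 100 mm across, 50 mm high; origin under its centre.
- bottle: Bystander: white bottle, 56 mm across, 130 mm high; origin under its centre.
Mind the look-alikes: they are no part of the job. What is meant by the part that bears tile_mid is not yellow, and is the smaller of those in its own colour.

How it is judged:
By the outcome, as a careful person would: the job done as asked, in the order asked, and still so for the second after the job is handed in, with the robot touching nothing.
It also fails if it takes over 70 s, if anything falls off the work surface, if the arm or the gripper's body presses on something with over 40 N, if the wrist force passes 120 N, or if a joint passes its speed limit or range.

## Working session

There is one attempt and no reset: what is moved stays moved. The work goes in short steps, Python scripts to look and compute and a tool call to move; the robot and the scene stay as the last step left them, time stands still between calls to the robot, and variables do not carry over. Pictures are saved under pics/ and viewed, at most 10 in all, crops included, and the job is handed in when it is done.

Besides the shell and the picture viewer there is one more tool, called after "Call:" by a JSON object that holds its "fn" and its "kwargs", one argument or row to a line. apply_moves: Moves the arm, as the interface text tells. Shifts and turns lie within -1 to 1; 1 stands for 0.2 m of shift or 1.5 rad of turn. Its arguments: {"type":"object","properties":{"moves":{"type":"array","items":{"type":"array","items":{"type":"number","minimum":-1,"maximum":1}}},"grip_force":{"type":"number"}},"required":["moves"]}

```bash
mkdir -p pics
cat > h.py <<'E'
import numpy as np, cv2
from scipy.spatial.transform import Rotation as R
from cell import env, viewer, boxes_of, masks_of
E
python3 - <<'E'
from h import *
o=env.get_obs();print({k:np.round(v,3) for k,v in o.items()})
for c in("scene","top","wrist"):
    print(c,viewer.get_calibration(c))
    im=viewer.read_camera(c);cv2.imwrite(f"pics/{c}0.png",im[:,:,::-1])
    for t in("lid_a","mark_a","bay_a","tile_mid","holder","rack","mug","bowl","bottle"):
        print(t,[(np.round(d["location"]).tolist(),round(d["conf"],2)) for d in boxes_of(c,t)])
E
```

```text
{'time_s': np.float64(0.0), 'qpos': array([71.568, 18.438, -4.015, 83.174,  1.295, 78.541, -3.261]), 'joint_velocities': array([-0.09 , -0.064,  0.082, -0.032, -0.016, -0.046,  0.051]), 'effort': array([ 0.0000e+00, -4.9128e+01, -4.0400e-01, -3.1253e+01, -6.4000e-02,
        4.4000e-02,  0.0000e+00]), 'tool_pos': array([ 0.214, -0.613,  0.221]), 'tool_rot': array([-1.79892e+02,  6.00000e-03,  1.92400e+01]), 'force': array([0.176, 0.228, 0.426]), 'wrist_torque': array([-0.034, -0.012, -0.029]), 'grasp_force': np.float64(0.0), 'grip_width': np.float64(0.087)}
scene {'fov_y': 42.91292385374982, 'cx': 249.43126278814537, 'cy': 192.2147926488599, 'position': array([1.67318121, 0.35380966, 1.07612983]), 'orientation': array([ 50.18931852,  -0.78775083, 109.34648072])}
lid_a [([296.0, 187.0], 0.66), ([344.0, 208.0], 0.54), ([348.0, 201.0], 0.51), ([321.0, 194.0], 0.46)]
mark_a [([291.0, 187.0], 0.69), ([351.0, 199.0], 0.66), ([321.0, 193.0], 0.6), ([201.0, 187.0], 0.23)]
bay_a [([294.0, 201.0], 0.71), ([321.0, 201.0], 0.7), ([343.0, 209.0], 0.61)]
tile_mid [([172.0, 178.0], 0.77), ([202.0, 
[... 483 characters left out ...]
63), ([204.0, 221.0], 0.5)]
mark_a [([205.0, 221.0], 0.89), ([142.0, 217.0], 0.88), ([175.0, 219.0], 0.72)]
bay_a [([209.0, 224.0], 0.88), ([175.0, 220.0], 0.87), ([147.0, 223.0], 0.63)]
tile_mid [([413.0, 208.0], 0.55)]
holder [([323.0, 232.0], 0.78), ([206.0, 221.0], 0.48)]
rack [([182.0, 199.0], 0.65)]
mug [([277.0, 138.0], 0.95)]
bowl [([412.0, 209.0], 0.91)]
bottle [([92.0, 203.0], 0.81)]
wrist {'fov_y': 59.93576398668777, 'cx': 259.3659417998865, 'cy': 186.57269417199018, 'position': array([ 0.28144894, -0.59043313,  0.38351119]), 'orientation': array([-1.52379767e+01, -2.10054418e-03, -7.07577777e+01])}
lid_a []
mark_a []
bay_a []
tile_mid []
holder []
rack []
mug []
bowl []
bottle []
```

```bash
cd pics; python3 -c "
import cv2,numpy as np
a=cv2.imread('scene0.png');b=cv2.imread('top0.png')
cv2.imwrite('st.png',cv2.resize(np.hstack([a,b]),None,fx=.78,fy=.78))"
```

```text
(no output)
```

View pics/st.png

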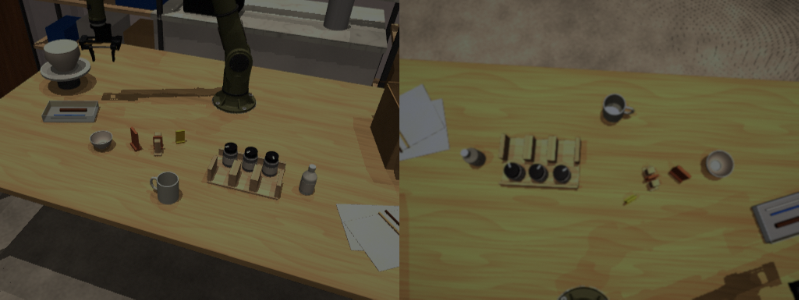

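Left (scene): bowl, red tile, holder with a tile in it, yellow tile, mug, three-jar rack, bottle. Right (top): rack at full-res ~(180,205), holder ~(323,229), the larger red tile ~(360,222), the yellow one ~(295,254).

```bash
cat >> h.py <<'E'
def cam(c):
    k=viewer.get_calibration(c);f=192/np.tan(np.radians(k["fov_y"]/2))
    return dict(f=f,c=np.array([k["cx"],k["cy"]]),p=np.array(k["position"]),R=R.from_euler("xyz",k["orientation"],degrees=True).as_matrix())
def ray(k,px):
    d=(np.asarray(px,float)-k["c"])/k["f"];return k["R"]@np.array([d[0],-d[1],-1])
def at_z(k,px,z):
    d=ray(k,px);return k["p"]+d*(z-k["p"][2])/d[2]
def proj(k,P):
    q=k["R"].T@(np.asarray(P)-k["p"]);return k["c"]+k["f"]*np.array([q[0],-q[1]])/-q[2]
def tri(ks,pxs):
    A=np.zeros((3,3));b=np.zeros(3)
    for k,p in zip(ks,pxs):
        d=ray(k,p);d/=np.linalg.norm(d);M=np.eye(3)-np.outer(d,d);A+=M;b+=M@k["p"]
    return np.linalg.solve(A,b)
E
python3 - <<'E'
from h import *
t=cam("top");s=cam("scene")
for n,p,z in [("lid",(141,218),.1),("lid",(172,221),.1),("lid",(204,221),.1),("holder",(323,230),.05),("red",(360,222),.04),("yel",(295,254),.03),("mug",(277,138),.05),("bowl",(412,209),.03),("bottle",(92,203),.07)]: print(n,at_z(t,p,z).round(3))
for n,p,z in [("lid",(296,187),.1),("lid",(321,194),.1),("lid",(346,203),.1),("holder",(203,184),.05),("mug",(215,240),.05),("bowl",(129,178),.03),("bottle",(393,231),.07)]: print(n,at_z(s,p,z).round(3))
w=cam("wrist");o=env.get_obs();Rt=R.from_euler("xyz",o["tool_rot"],degrees=True).as_matrix()
print(Rt.T@(w["p"]-o["tool_pos"]),Rt.T@w["R"])
E
```

```text
lid [0.485 0.281 0.1  ]
lid [0.483 0.198 0.1  ]
lid [0.488 0.114 0.1  ]
holder [ 0.489 -0.21   0.05 ]
red [ 0.519 -0.315  0.04 ]
yel [ 0.42  -0.138  0.03 ]
mug [ 0.749 -0.071  0.05 ]
bowl [ 0.567 -0.466  0.03 ]
bottle [0.522 0.429 0.07 ]
lid [0.488 0.108 0.1  ]
lid [0.494 0.191 0.1  ]
lid [0.51  0.272 0.1  ]
holder [ 0.52  -0.201  0.05 ]
mug [ 0.748 -0.063  0.05 ]
bowl [ 0.556 -0.463  0.03 ]
bottle [0.551 0.424 0.07 ]
[ 0.07118942  0.00019285 -0.16091279] [[ 1.66312614e-05  9.64850810e-01  2.62798238e-01]
 [ 9.99999998e-01 -3.00894362e-05  4.71866006e-05]
 [ 5.34354806e-05  2.62798237e-01 -9.64850809e-01]]
```

Call:
{"fn": "apply_moves", "kwargs": {
  "moves": [
    [0.94,-0.74,0,0,0,0,1],
    [0.94,-0.74,0,0,0,0,1],
    [0.94,-0.74,0,0,0,0,1],
    [0.94,-0.74,0,0,0,0,1],
    [0.94,-0.74,0,0,0,0,1]
  ]
}}

```text
time_s: 2.0
tool_pos: [0.3447, -0.4091, 0.2229]
tool_rot: [180.0, -0.0, 19.4]
force: [1.5, 1.0, 0.2]
grip_width: 0.0868
grasp_force: 0.0
```

Call:
{"fn": "apply_moves", "kwargs": {
  "moves": [
    [0.94,-0.74,0,0,0,0,1],
    [0.94,-0.74,0,0,0,0,1],
    [0.94,-0.74,0,0,0,0,1],
    [0.94,-0.74,0,0,0,0,1],
    [0.94,-0.74,0,0,0,0,1],
    [0.94,-0.74,0,0,0,0,1],
    [0.94,-0.74,0,0,0,0,1]
  ]
}}

```text
time_s: 2.7
tool_pos: [0.472, -0.2097, 0.2227]
tool_rot: [180.0, 0.0, 19.4]
force: [-0.6, -1.0, -0.5]
grip_width: 0.087
grasp_force: 0.0
```

```bash
cat >> h.py <<'E'
import json
def shot(n):
    k=cam("wrist");im=viewer.read_camera("wrist");cv2.imwrite(f"pics/{n}.png",im[:,:,::-1])
    json.dump({a:b.tolist() if a!="f" else b for a,b in k.items()},open(f"pics/{n}.json","w"));return k,im
def load(n): return {a:np.array(b) for a,b in json.load(open(f"pics/{n}.json")).items()}
def det(t,c="wrist"): return [(np.round(d["location"],1).tolist(),round(d["conf"],2)) for d in boxes_of(c,t)]
E
python3 - <<'E'
from h import *
o=env.get_obs();print(o["time_s"],o["tool_pos"],o["tool_rot"],o["qpos"])
k,im=shot("w1")
for t in("tile_mid","holder","mark_a"):
    print(t,[(p,c,at_z(k,p,.04).round(3)) for p,c in det(t)])
E
```

```text
2.7 [ 0.47195198 -0.20972322  0.22270045] [1.79957581e+02 1.61932007e-02 1.93817227e+01] [ 44.95093647   3.25612394 -24.74971304 101.13544668   1.44928266
  75.89671508 -50.73473648]
tile_mid [([183.0, 188.9], 0.95, array([ 0.421, -0.141,  0.04 ])), ([370.6, 155.6], 0.73, array([ 0.521, -0.316,  0.04 ]))]
holder [([272.1, 131.2], 0.71, array([ 0.511, -0.21 ,  0.04 ]))]
mark_a [([495.0, 161.9], 0.42, array([ 0.558, -0.442,  0.04 ]))]
```

View pics/w1.png

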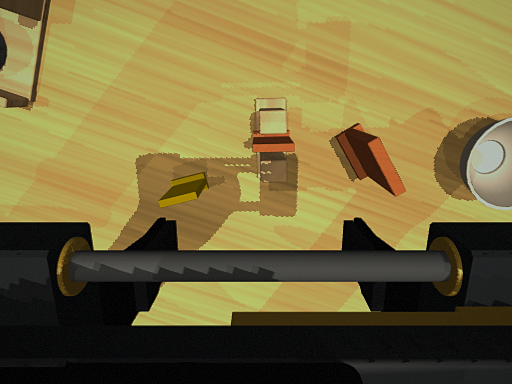

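The wrist picture shows the orange-red tile between the holder's cheeks at ~(273,140); the larger red tile at (370,158), the yellow at (183,189), the bowl at (490,160). The image top (tool +x) side of the holder is free.

Call:
{"fn": "apply_moves", "kwargs": {
  "moves": [
    [0.1,-0.65,0,0,0,0,1],
    [0.1,-0.65,0,0,0,0,1],
    [0.1,-0.65,0,0,0,0,1],
    [0.1,-0.65,0,0,0,0,1],
    [0.1,-0.65,0,0,0,0,1]
  ]
}}

```text
time_s: 3.4
tool_pos: [0.4475, -0.082, 0.2228]
tool_rot: [179.9, -0.0, 19.2]
force: [0.6, -1.9, 1.3]
grip_width: 0.0872
grasp_force: 0.0
```

Run:
```python
from h import *
print(env.get_obs()["tool_pos"])
shot("w2");ims=[]
for n in("w1","w2"):
    k=load(n);c=proj(k,[.505,-.21,.05]).round().astype(int);print(n,c,k["p"])
    im=cv2.imread(f"pics/{n}.png");cy,cx=c[1],c[0];y0=max(cy-48,0);x0=max(min(cx-48,416),0);print(x0,y0)
    ims.append(cv2.resize(im[y0:y0+100,x0:x0+96],None,fx=4,fy=4,interpolation=cv2.INTER_CUBIC))
cv2.imwrite("pics/h12.png",np.hstack([i[:400] for i in ims]))
for t in("tile_mid","holder","lid_a","mark_a"): print(t,det(t))
```

```text
[ 0.44751792 -0.08195453  0.22284308]
w1 [270 137] [ 0.53917164 -0.18612633  0.38358191]
222 89
w2 [397 156] [ 0.51470886 -0.05848815  0.38376083]
349 108
tile_mid [([395.2, 162.6], 0.81), ([303.2, 205.6], 0.74), ([480.3, 169.4], 0.61)]
holder [([390.1, 149.6], 0.91)]
lid_a [([52.1, 56.5], 0.59)]
mark_a [([56.4, 54.7], 0.74)]
```

View pics/h12.png

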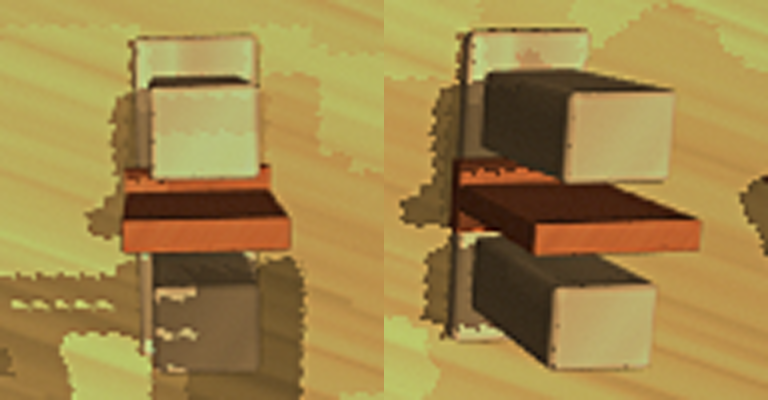

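The crops show the tile's top face: left crop corners (122,220)–(291,249), right crop (152,224)–(316,249) (4x scale), with a cheek on each broad side; narrow ends face image left/right.

Run:
```python
from h import *
k1,k2=load("w1"),load("w2")
A=np.array([[122,220],[291,217],[291,249],[122,252]])/4+[222,89]-.4
B=np.array([[152,224],[316,219],[316,249],[152,254]])/4+[349,108]-.4
P=[tri([k1,k2],[a,b]) for a,b in zip(A,B)];P=np.array(P);print(P.round(4));print(P.mean(0).round(4))
for k,C in((k1,A),(k2,B)):
    Q=np.array([at_z(k,c,.073) for c in C]);print(Q.round(4),Q.mean(0).round(4))
    d=Q[0]-Q[1]+Q[3]-Q[2];print(np.degrees(np.arctan2(d[1],d[0])),np.linalg.norm(d)/2)
# holder base far edge corners, cheek tops
for z,C in((.008,[[133,38],[257,35]]),(.07,[[153,87],[258,85],[258,177],[153,180]])):
    print([at_z(k1,np.array(c)/4+[222,89]-.4,z).round(4) for c in C])
print([at_z(k2,np.array(c)/4+[349,108]-.4,.07).round(4) for c in [[185,93],[289,89],[284,181],[183,184],[171,288],[272,284],[268,368],[168,370]]])
```

```text
[[ 0.496  -0.1943  0.0711]
 [ 0.5098 -0.2317  0.0695]
 [ 0.5031 -0.2341  0.0712]
 [ 0.4893 -0.1967  0.0728]]
[ 0.4995 -0.2142  0.0712]
[[ 0.4963 -0.1942  0.073 ]
 [ 0.5101 -0.2312  0.073 ]
 [ 0.5031 -0.2339  0.073 ]
 [ 0.4892 -0.1967  0.073 ]] [ 0.4997 -0.214   0.073 ]
110.40281726699028 0.03957220624586409
[[ 0.496  -0.1935  0.073 ]
 [ 0.5099 -0.2297  0.073 ]
 [ 0.5034 -0.233   0.073 ]
 [ 0.4894 -0.1966  0.073 ]] [ 0.4997 -0.2132  0.073 ]
110.97281099970887 0.03895333529101
[array([ 0.5353, -0.1825,  0.008 ]), array([ 0.5473, -0.2141,  0.008 ])]
[array([ 0.5272, -0.191 ,  0.07  ]), array([ 0.5356, -0.2136,  0.07  ]), array([ 0.516, -0.221,  0.07 ]), array([ 0.5072, -0.1981,  0.07  ])]
[array([ 0.5268, -0.1889,  0.07  ]), array([ 0.5356, -0.2114,  0.07  ]), array([ 0.5157, -0.22  ,  0.07  ]), array([ 0.5071, -0.1976,  0.07  ]), array([ 0.483 , -0.2058,  0.07  ]), array([ 0.4919, -0.2286,  0.07  ]), array([ 0.4723, -0.2372,  0.07  ]), array([ 0.4637, -0.2141,  0.07  ])]
```

Call:
{"fn": "apply_moves", "kwargs": {
  "moves": [
    [0.33,-0.94,-0.15,0,0,-0.8,1],
    [0.33,-0.94,-0.15,0,0,-0.8,1],
    [0.33,-0.94,-0.15,0,0,-0.8,1],
    [0.33,-0.94,-0.15,0,0,-0.8,1],
    [0.33,-0.94,-0.15,0,0,-0.8,1],
    [0.33,-0.94,-0.15,0,0,-0.8,1],
    [0.33,-0.94,-0.15,0,0,-0.8,1],
    [0.33,-0.94,-0.15,0,0,-0.8,1],
    [0.33,-0.94,-0.15,0,0,-0.8,1],
    [0.33,-0.94,-0.15,0,0,-0.8,1]
  ]
}}

```text
time_s: 4.65
tool_pos: [0.4482, 0.1178, 0.2524]
tool_rot: [-180.0, -0.0, 87.7]
force: [1.2, 1.0, 0.3]
grip_width: 0.087
grasp_force: 0.0
```

Run:
```python
from h import *
k,_=shot("w3")
for t in("lid_a","mark_a","bay_a"): print(t,det(t))
```

```text
lid_a [([298.3, 88.2], 0.92), ([297.9, 178.8], 0.85), ([297.8, 10.2], 0.65)]
mark_a [([292.5, 10.2], 0.8), ([300.3, 89.4], 0.69), ([301.5, 180.2], 0.65)]
bay_a [([292.1, 14.6], 0.68), ([299.3, 173.7], 0.64)]
```

Call:
{"fn": "apply_moves", "kwargs": {
  "moves": [
    [0.5,0,0,0,0,0,1],
    [0.5,0,0,0,0,0,1],
    [0.5,0,0,0,0,0,1],
    [0.5,0,0,0,0,0,1]
  ]
}}

```text
time_s: 5.25
tool_pos: [0.4511, 0.2192, 0.2524]
tool_rot: [-180.0, -0.0, 88.1]
force: [-0.5, -1.0, 0.3]
grip_width: 0.0871
grasp_force: 0.0
```

Run:
```python
from h import *
print(env.get_obs()["tool_pos"],env.get_obs()["tool_rot"])
k,_=shot("w4")
for t in("lid_a","mark_a","bay_a","rack"): print(t,det(t))
cv2.imwrite("pics/w34.png",cv2.resize(np.hstack([cv2.imread("pics/w3.png"),cv2.imread("pics/w4.png")]),(800,300),interpolation=cv2.INTER_AREA))
```

```text
[0.45112535 0.21922432 0.2523881 ] [-1.79965404e+02 -5.99705742e-03  8.81347425e+01]
lid_a [([296.0, 286.9], 0.98), ([299.3, 193.5], 0.79), ([296.9, 111.1], 0.78)]
mark_a [([299.2, 285.1], 0.94), ([295.8, 111.0], 0.91), ([297.1, 196.2], 0.8)]
bay_a [([296.6, 188.6], 0.93), ([294.6, 240.8], 0.76), ([296.1, 107.8], 0.7)]
rack [([350.9, 138.5], 0.68)]
```

View pics/w34.png

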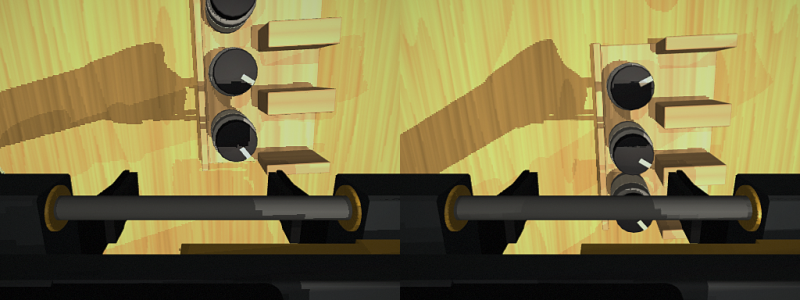

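Both views show three black lids in a column (w3 lids at about (300,178), (298,90), (298,10); w4 about (296,112), (297,195), (296,272 behind the gripper)), each with a white dab on the right, and the pocket blocks to the right (+x).

Run:
```python
from h import *
C={}
for n in("w3","w4"):
    k=load(n);im=cv2.imread(f"pics/{n}.png");g=cv2.medianBlur(cv2.cvtColor(im,cv2.COLOR_BGR2GRAY),3)
    H=cv2.HoughCircles(g,cv2.HOUGH_GRADIENT,1,40,param1=120,param2=14,minRadius=25,maxRadius=32)
    c=[h for h in H[0] if 250<h[0]<345]; C[n]=c
    for h in c: print(n,h.round(1),at_z(k,h[:2],.103).round(4))
    d=im.copy()
    for h in c: cv2.circle(d,(int(h[0]),int(h[1])),int(round(h[2])),(0,0,255),1)
    cv2.imwrite(f"pics/d{n}.png",d)
a,b=[cv2.resize(cv2.imread(f"pics/d{n}.png")[0:300,230:430],None,fx=2,fy=2) for n in("w3","w4")]
cv2.imwrite("pics/dd.png",np.hstack([a,b]))
```

```text
w3 [302.5 179.5  26.8] [0.4889 0.1101 0.103 ]
w3 [296.5  92.5  30.3] [0.484  0.1908 0.103 ]
w3 [288.5  16.5  25.8] [0.4778 0.2531 0.103 ]
w4 [296.5 111.5  28. ] [0.4862 0.2758 0.103 ]
w4 [298.5 196.5  26.8] [0.4879 0.1949 0.103 ]
w4 [300.5 271.5  25.7] [0.4898 0.1135 0.103 ]
```

View pics/dd.png

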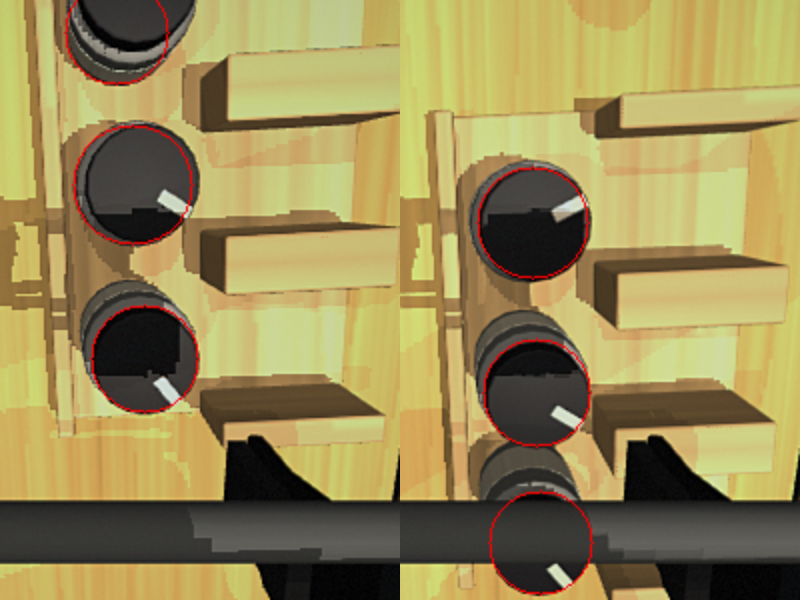

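Run:
```python
from h import *
a,b=load("w3"),load("w4")
print(tri([a,b],[(299.5,91.5),(298.5,196.5)]).round(4),tri([a,b],[(302.5,179.5),(300.5,271.5)]).round(4))
# edge-refined: block top edge corners (z=.075) in w4
for e in([(212,325),(387,317)],[(207,265),(385,265)],[(222,138),(398,128)],[(215,473),(374,471)]):
    p,q=[at_z(b,np.array(c)/2+[230,0],.075) for c in e];print(p.round(4),q.round(4))
for k,e in((b,[(55,385),(39,130)]),): pass
# lid ellipse fit via dark mask, marks
for n,cs in(("w3",[(302.5,179.5),(299.5,91.5)]),("w4",[(296.5,111.5),(298.5,196.5)])):
    k=load(n);im=cv2.imread(f"pics/{n}.png").astype(int)
    for c in cs:
        yy,xx=np.mgrid[:384,:512];m=(np.hypot(xx-c[0],yy-c[1])<26)&(im.min(2)>120)
        p=at_z(k,[xx[m].mean(),yy[m].mean()],.103);l=at_z(k,c,.103);d=p-l;print(n,c,m.sum(),np.degrees(np.arctan2(d[1],d[0])).round(1),(np.linalg.norm(d)*1e3).round(1))
```

```text
[0.4885 0.1916 0.0923] [0.4907 0.1074 0.0923]
[0.5298 0.2217 0.075 ] [0.6196 0.223  0.075 ]
[0.5264 0.2526 0.075 ] [0.6161 0.2497 0.075 ]
[0.5321 0.313  0.075 ] [0.616  0.3148 0.075 ]
[0.5337 0.139  0.075 ] [0.6208 0.1374 0.075 ]
w3 (302.5, 179.5) 93 -56.6 18.8
w3 (299.5, 91.5) 94 -30.2 16.7
w4 (296.5, 111.5) 95 22.7 16.7
w4 (298.5, 196.5) 98 -35.2 17.8
```

Call:
{"fn": "apply_moves", "kwargs": {
  "moves": [
    [-0.12,0.19,0.2,0,0,0,0.8],
    [-0.12,0.19,0.4,0,0,0,0.8],
    [-0.12,0.19,0.6,0,0,0,0.8],
    [-0.12,0.19,0.8,0,0,0,0.8],
    [-0.12,0.19,0.85,0,0,0,0.8],
    [-0.12,0.19,0.85,0,0,0,0.8],
    [-0.12,0.19,0.85,0,0,0,0.4],
    [-0.12,0.19,0.85,0,0,0,0.4],
    [-0.12,0.19,0.85,0,0,0,0.4],
    [-0.12,0.19,0.85,0,0,0,0.4],
    [-0.12,0.19,0.85,0,0,0,0.4]
  ],
  "grip_force": 12
}}

```text
time_s: 6.6
tool_pos: [0.4889, 0.1933, 0.0842]
tool_rot: [179.9, 0.0, 88.0]
force: [-4.2, -0.5, 5.7]
grip_width: 0.0517
grasp_force: 12.0
```

Run:
```python
from h import *
o=env.get_obs();print(o["tool_pos"],o["tool_rot"],o["wrist_torque"],o["force"],o["grip_width"],o["grasp_force"],o["qpos"])
```

```text
[0.4889018  0.19326954 0.08417558] [1.79942624e+02 1.46850881e-02 8.79905753e+01] [-0.12320471  0.63451052 -0.00389728] [-4.17491507 -0.5090846   5.68164002] 0.05165633160623985 12.000877261161804 [ 16.97309313  15.01346617 -46.2115441  108.76163597  12.36326604
  61.25172183 -36.26328478]
```

Call:
{"fn": "apply_moves", "kwargs": {
  "moves": [
    [0,0,0,0,0,-0.06,0.4],
    [0,0,0,0,0,-0.12,0.4],
    [0,0,0,0,0,-0.18,0.4],
    [0,0,0,0,0,-0.23,0.4],
    [0,0,0,0,0,-0.23,0.4]
  ]
}}

```text
time_s: 7.1
tool_pos: [0.4883, 0.1932, 0.0841]
tool_rot: [-180.0, 0.0, 107.9]
force: [-4.4, 0.1, 8.2]
grip_width: 0.0514
grasp_force: 12.0
```

Run:
```python
from h import *
o=env.get_obs();print(o["tool_pos"],o["tool_rot"],o["wrist_torque"],o["force"],o["grip_width"],o["grasp_force"])
```

```text
[0.48834883 0.19320726 0.08414841] [-1.79974103e+02  4.21504502e-02  1.07875963e+02] [-0.20636143  0.969093    0.04583159] [-4.3962007   0.10248785  8.15846177] 0.051397492653541245 12.001621127128601
```

Call:
{"fn": "apply_moves", "kwargs": {
  "moves": [
    [0,0,0,0,0,0,0.8],
    [0,0,0,0,0,0,0.8],
    [0,0,0,0,0,0,0.8],
    [0,0,-0.2,0,0,0,0.8],
    [0,0,-0.45,0,0,0,0.8],
    [0,0,-0.7,0,0,0,0.8],
    [0,0,-0.85,0,0,0,0.8],
    [0,0,-0.85,0,0,0,0.8]
  ]
}}

```text
time_s: 7.9
tool_pos: [0.4912, 0.1942, 0.2575]
tool_rot: [179.5, 0.1, 107.8]
force: [0.0, 0.8, -0.8]
grip_width: 0.0696
grasp_force: 0.0
```

Run:
```python
from h import *
k,im=shot("w5");print(env.get_obs()["tool_pos"],env.get_obs()["tool_rot"])
c=proj(k,[.4885,.1945,.103]);print(c,det("mark_a"))
yy,xx=np.mgrid[:384,:512]
for l in([.4885,.1945,.103],[.4905,.1105,.103],[.4865,.2785,.103]):
    c=proj(k,l);m=(np.hypot(xx-c[0],yy-c[1])<27)&(im.min(2)>110)
    if m.sum():
        p=at_z(k,[xx[m].mean(),yy[m].mean()],.103);d=p-l;print(c,m.sum(),np.degrees(np.arctan2(d[1],d[0])).round(1),np.linalg.norm(d)*1e3)
cv2.imwrite("pics/c5.png",cv2.resize(im[60:260,180:440,::-1],None,fx=2.5,fy=2.5))
```

```text
[0.48996231 0.19337564 0.25467705] [1.79736417e+02 5.97177163e-02 1.07745882e+02]
[255.9651471  171.00218449] [([257.3, 173.8], 0.76), ([231.7, 235.5], 0.68), ([278.2, 86.7], 0.65)]
[255.9651471  171.00218449] 126 -16.2 18.05958659769807
[233.20938778 247.32609817] 44 35.7 25.926261055256163
[281.89816639  84.02158773] 146 20.4 15.949678150720507
```

View pics/c5.png

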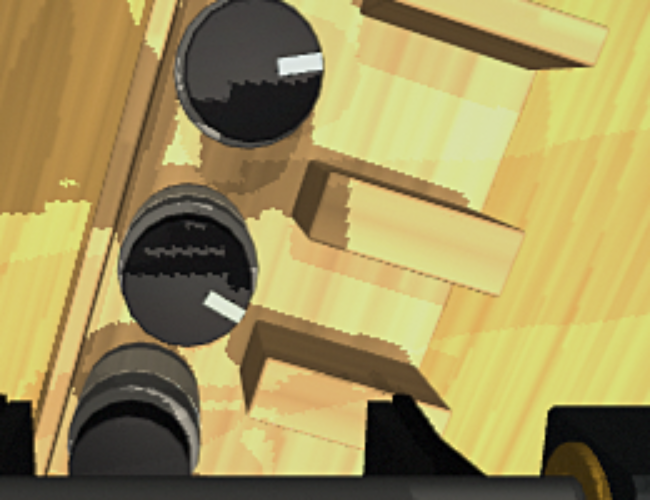

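The crop shows the middle lid's dab at about (224,307), now ~18° further counter-clockwise than before (−35° → −17° in world); the other dabs are unchanged. The middle jar is the loose one.

Run:
```python
from h import *
k=load("w5");b=load("w4")
f=lambda p:np.array(p)/2.5+[180,60]
print(at_z(k,f((254,77)),.103).round(4),at_z(k,f((188,280)),.103).round(4),tri([k,b],[f((188,280)),(298.5,196.5)]).round(4),tri([k,b],[f((254,77)),(296.5,111.5)]).round(4))
# mid block top face & near block top face & rack outer floor edge
for c,z in(((349,177),.075),((524,231),.075),((335,240),.075),((500,295),.075),((247,411),.075),((262,357),.075),((449,408),.075),((530,72),.01),((421,362),.01)): print(c,at_z(k,f(c),z).round(4))
```

```text
[0.4881 0.2728 0.103 ] [0.4881 0.1933 0.103 ] [0.4893 0.1903 0.0885] [0.4905 0.2741 0.0647]
(349, 177) [0.5397 0.2484 0.075 ]
(524, 231) [0.6172 0.2497 0.075 ]
(335, 240) [0.5433 0.2222 0.075 ]
(500, 295) [0.6185 0.2213 0.075 ]
(247, 411) [0.5326 0.1387 0.075 ]
(262, 357) [0.5308 0.1644 0.075 ]
(449, 408) [0.6173 0.1669 0.075 ]
(530, 72) [0.6177 0.318  0.01  ]
(421, 362) [0.6222 0.1682 0.01  ]
```

Call:
{"fn": "apply_moves", "kwargs": {
  "moves": [
    [-0.96,-0.28,0,0,0,0.51,0.8],
    [-0.96,-0.28,0,0,0,0.51,0.8],
    [-0.96,-0.28,0,0,0,0.51,0.8],
    [-0.96,-0.28,0,0,0,0.51,0.8],
    [-0.96,-0.28,0,0,0,0.51,0.8],
    [-0.96,-0.28,0,0,0,0.51,0.8],
    [-0.96,-0.28,0,0,0,0.51,0.8]
  ]
}}

```text
time_s: 8.7
tool_pos: [0.4932, -0.006, 0.2513]
tool_rot: [-179.9, 0.0, 64.2]
force: [0.3, 1.5, 0.1]
grip_width: 0.0695
grasp_force: 0.0
```

```bash
cat >> h.py <<'E'
def plan(x,y,z,yaw,cmd=None):
    o=env.get_obs();p=o["tool_pos"];w=o["tool_rot"][2];t=np.radians(w)
    d=np.array([x,y])-p[:2];dy=(yaw-w+180)%360-180
    print("t",o["time_s"],"at",p.round(4),"yaw",w.round(2),"-> units",(np.array([d@[np.cos(t),np.sin(t)],d@[np.sin(t),-np.cos(t)],p[2]-z])/.2).round(3),"turn",round(-np.radians(dy)/1.5,3))
E
python3 -c "
from h import *
plan(.4996,-.2137,.13,20.6)"
```

```text
t 8.7 at [ 0.4932 -0.006   0.2513] yaw 64.18 -> units [-0.921  0.481  0.606] turn 0.507
```

Call:
{"fn": "apply_moves", "kwargs": {
  "moves": [
    [-0.92,0.48,0.3,0,0,0.51,0.8],
    [-0.92,0.48,0.3,0,0,0.51,0.8],
    [-0.92,0.48,0.3,0,0,0.51,0.8],
    [-0.92,0.48,0.3,0,0,0.51,0.8],
    [-0.92,0.48,0.6,0,0,0.51,0.8],
    [-0.92,0.48,0.6,0,0,0.51,0.8],
    [-0.92,0.48,0.6,0,0,0.51,0.8],
    [-0.92,0.48,0.6,0,0,0.51,0.8]
  ]
}}

```text
time_s: 9.5
tool_pos: [0.5001, -0.2127, 0.1328]
tool_rot: [-180.0, -0.0, 20.4]
force: [-0.1, 0.4, 0.9]
grip_width: 0.0697
grasp_force: 0.0
```

```bash
python3 -c "
from h import *
plan(.4996,-.2137,.042,20.6)"
```

```text
t 9.5 at [ 0.5001 -0.2127  0.1328] yaw 20.39 -> units [-0.004  0.004  0.454] turn -0.002
```

Call:
{"fn": "apply_moves", "kwargs": {
  "moves": [
    [0,0,0.2,0,0,0,0.8],
    [0,0,0.4,0,0,0,0.8],
    [0,0,0.45,0,0,0,0.8],
    [0,0,0.45,0,0,0,0.8],
    [0,0,0.45,0,0,0,0.3],
    [0,0,0.45,0,0,0,0.3],
    [0,0,0.45,0,0,0,0.3],
    [0,0,0.45,0,0,0,0.3],
    [0,0,0.45,0,0,0,0.3]
  ],
  "grip_force": 20
}}

```text
time_s: 10.4
tool_pos: [0.4996, -0.2147, 0.0432]
tool_rot: [179.9, -0.0, 20.1]
force: [-0.2, -0.2, 2.6]
grip_width: 0.0403
grasp_force: 20.0
```

Call:
{"fn": "apply_moves", "kwargs": {
  "moves": [
    [0,0,-0.1,0,0,0,0.3],
    [0,0,-0.25,0,0,0,0.3],
    [0,0,-0.42,0,0,0,0.3],
    [0,0,-0.45,0,0,0,0.3],
    [0.2,0,-0.45,0,0,0,0.3],
    [0.4,0,-0.45,0,0,0,0.3],
    [0.6,0,-0.4,0,0,0,0.3],
    [0.6,0,-0.2,0,0,0,0.3],
    [0.6,0,-0.05,0,0,0,0.3],
    [0.6,0,-0.01,0,0,0,0.3],
    [0.6,0,-0.01,0,0,0,0.3]
  ]
}}

```text
time_s: 11.5
tool_pos: [0.6104, -0.1732, 0.0426]
tool_rot: [-179.9, 0.2, 20.1]
force: [0.4, 0.4, 0.3]
grip_width: 0.0399
grasp_force: 20.0
```

```bash
python3 -c "
from h import *
print(env.get_obs()['grip_width']);plan(.6124,-.173,.035,20.6);print(env.get_obs()['force'])"
```

```text
0.03986114678014629
t 11.5 at [ 0.6104 -0.1732  0.0426] yaw 20.09 -> units [0.01  0.003 0.038] turn -0.006
[0.42578431 0.44538091 0.34641106]
```

Call:
{"fn": "apply_moves", "kwargs": {
  "moves": [
    [0,0,0.02,0,0,0,0.3],
    [0,0,0.035,0,0,0,0.3],
    [0,0,0.04,0,0,0,0.3],
    [0,0,0.04,0,0,0,0.3],
    [0,0,0.04,0,0,0,0.8],
    [0,0,0.04,0,0,0,0.8],
    [0,0,0.04,0,0,0,0.8],
    [0,0,-0.15,0,0,0,0.8],
    [0,0,-0.35,0,0,0,0.8],
    [0,0,-0.6,0,0,-0.1,0.8],
    [0,0,-0.8,0,0,-0.2,0.8],
    [0,0,-0.9,0,0,-0.3,0.8],
    [0,0,-0.9,0,0,-0.3,0.8]
  ]
}}

```text
time_s: 12.8
tool_pos: [0.6141, -0.1734, 0.2289]
tool_rot: [179.6, -0.2, 46.0]
force: [-0.4, 1.4, 1.0]
grip_width: 0.0695
grasp_force: 0.0
```

Run:
```python
from h import *
k,im=shot("w6");print(det("tile_mid"),proj(k,[.611,-.173,.065]))
plan(.611,-.173,.12,110.3)
```

```text
[([257.7, 165.1], 0.82), ([282.3, 295.4], 0.68), ([134.7, 245.2], 0.62)] [255.86343253 172.18391107]
t 12.9 at [ 0.6118 -0.1734  0.2241] yaw 45.72 -> units [-0.001 -0.004  0.521] turn -0.751
```

View pics/w6.png

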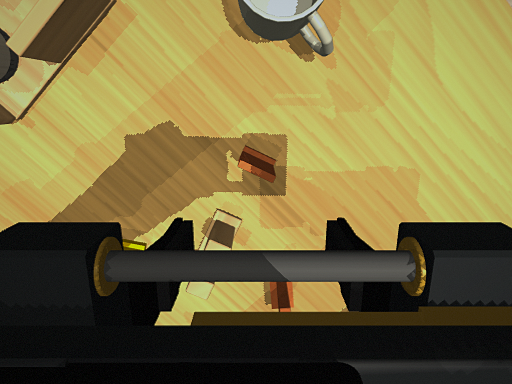

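The tile stands upright on the table at ~(257,163), alone; mug at the top (285,15), empty holder at (215,245).

Call:
{"fn": "apply_moves", "kwargs": {
  "moves": [
    [0,0,0.1,0,0,-0.75,0.8],
    [0,0,0.2,0,0,-0.75,0.8],
    [0,0,0.3,0,0,-0.75,0.8],
    [0,0,0.5,0,0,-0.75,0.8],
    [0,0,0.5,0,0,-0.75,0.5],
    [0,0,0.5,0,0,-0.75,0.5],
    [0,0,0.5,0,0,-0.75,0.5],
    [0,0,0.5,0,0,-0.75,0.5],
    [0,0,0.5,0,0,-0.75,0.5],
    [0,0,0.5,0,0,-0.75,0.5]
  ]
}}

```text
time_s: 13.9
tool_pos: [0.611, -0.1731, 0.1229]
tool_rot: [-179.9, -0.1, 110.2]
force: [0.5, -0.2, 0.3]
grip_width: 0.0439
grasp_force: 0.0
```

Run:
```python
from h import *
plan(.611,-.173,.038,110.3)
```

```text
t 13.9 at [ 0.611  -0.1731  0.1229] yaw 110.17 -> units [0.001 0.    0.425] turn -0.002
```

Call:
{"fn": "apply_moves", "kwargs": {
  "moves": [
    [0,0,0.2,0,0,0,0.5],
    [0,0,0.38,0,0,0,0.5],
    [0,0,0.42,0,0,0,0.5],
    [0,0,0.42,0,0,0,0.5],
    [0,0,0.42,0,0,0,0],
    [0,0,0.42,0,0,0,0],
    [0,0,0.42,0,0,0,0],
    [0,0,0.42,0,0,0,0],
    [0,0,0.42,0,0,0,0],
    [0,0,0.42,0,0,0,0]
  ],
  "grip_force": 20
}}

```text
time_s: 14.9
tool_pos: [0.6121, -0.1734, 0.0408]
tool_rot: [180.0, 0.0, 110.3]
force: [-0.7, -0.4, 0.4]
grip_width: 0.0079
grasp_force: 20.0
```

Run:
```python
from h import *
print(env.get_obs()["grip_width"]);plan(.60,.0,.19,100)
```

```text
0.007930285382885231
t 14.9 at [ 0.6121 -0.1734  0.0408] yaw 110.33 -> units [ 0.834  0.245 -0.746] turn 0.12
```

Call:
{"fn": "apply_moves", "kwargs": {
  "moves": [
    [0,0,-0.1,0,0,0,0],
    [0,0,-0.3,0,0,0,0],
    [0,0,-0.5,0,0,0,0],
    [0.2,0.05,-0.75,0,0,0.05,0],
    [0.4,0.1,-0.75,0,0,0.1,0],
    [0.6,0.2,-0.75,0,0,0.12,0],
    [0.83,0.24,-0.75,0,0,0.12,0],
    [0.83,0.24,-0.75,0,0,0.12,0],
    [0.83,0.24,-0.75,0,0,0.12,0]
  ]
}}

```text
time_s: 15.8
tool_pos: [0.5989, 0.0008, 0.1907]
tool_rot: [180.0, 0.0, 100.2]
force: [0.8, -0.2, -0.7]
grip_width: 0.008
grasp_force: 20.0
```

Run:
```python
from h import *
print(env.get_obs()["grip_width"]);plan(.5737,.1945,.19,90.8)
```

```text
0.008045368053776196
t 15.8 at [0.5989 0.0008 0.1907] yaw 100.24 -> units [0.976 0.048 0.004] turn 0.11
```

Call:
{"fn": "apply_moves", "kwargs": {
  "moves": [
    [0.2,0.01,0,0,0,0.05,0],
    [0.4,0.02,0,0,0,0.11,0],
    [0.6,0.04,0,0,0,0.11,0],
    [0.8,0.05,0,0,0,0.11,0],
    [0.97,0.05,0,0,0,0.11,0],
    [0.97,0.05,0,0,0,0.11,0],
    [0.97,0.05,0,0,0,0.11,0]
  ]
}}

```text
time_s: 16.5
tool_pos: [0.5757, 0.1908, 0.1901]
tool_rot: [-180.0, 0.1, 90.6]
force: [0.5, -0.5, -0.4]
grip_width: 0.008
grasp_force: 20.0
```

Run:
```python
from h import *
k,im=shot("w7");plan(.5737,.1945,.052,90.8)
for p in([.5737,.1945,.225],[.5737,.1945,.01],[.5297,.2215,.075],[.6177,.2225,.075],[.5297,.1675,.075]): print(proj(k,p).round(1))
cv2.imwrite("pics/c7.png",cv2.resize(im[:300,130:430,::-1],None,fx=2,fy=2))
```

```text
t 16.55 at [0.5762 0.1894 0.19  ] yaw 90.43 -> units [ 0.025 -0.012  0.69 ] turn -0.004
[255.6 263.5]
[258.  163.1]
[205. 146.]
[310.8 145.8]
[207.  207.5]
```

View pics/c7.png

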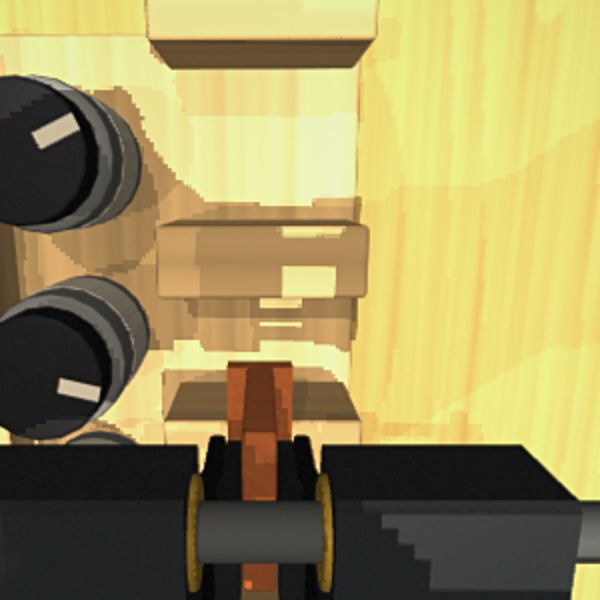

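The tile hangs over the middle pocket (tile at crop (260,400)); pocket walls at rows 298 and 420 in the crop give a pocket centre of about (0.575, 0.1925).

Call:
{"fn": "apply_moves", "kwargs": {
  "moves": [
    [0.015,-0.005,0.1,0,0,0,0],
    [0.015,-0.005,0.3,0,0,0,0],
    [0.015,-0.005,0.5,0,0,0,0],
    [0.015,-0.005,0.62,0,0,0,0],
    [0.015,-0.005,0.67,0,0,0,0],
    [0.015,-0.005,0.67,0,0,0,0],
    [0.015,-0.005,0.67,0,0,0,0]
  ]
}}

```text
time_s: 17.25
tool_pos: [0.5756, 0.1942, 0.0578]
tool_rot: [179.9, -0.0, 90.5]
force: [-0.4, 0.5, 0.2]
grip_width: 0.0079
grasp_force: 20.0
```

Run:
```python
from h import *
plan(.575,.1925,.051,90.6);print(env.get_obs()["force"])
k,im=shot("w8");cv2.imwrite("pics/c8.png",cv2.resize(im[:300,130:430,::-1],None,fx=2,fy=2))
```

```text
t 17.25 at [0.5756 0.1942 0.0578] yaw 90.48 -> units [-0.008 -0.003  0.034] turn -0.001
[-0.40141776  0.46088526  0.23637157]
```

View pics/c8.png

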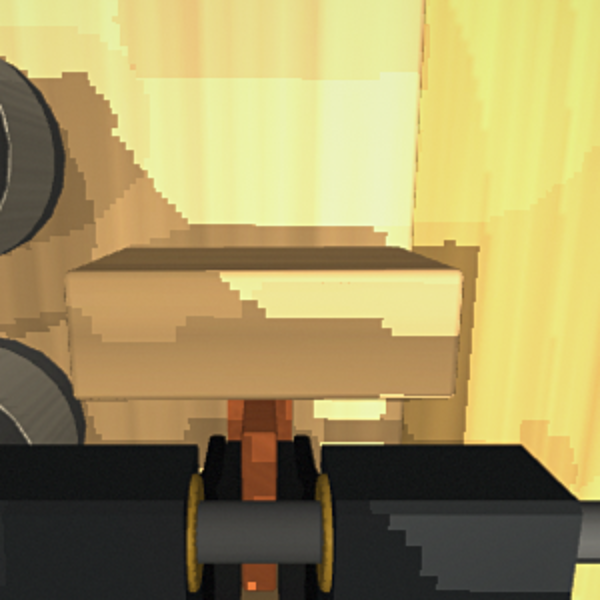

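The tile hangs in the pocket just behind the block's edge (row 398 in the crop), about 1–2 mm left of the block's centre column (265 vs 260).

Run:
```python
from h import *
k=load("w8");f=lambda p:np.array(p)/2+[130,0]
for c in((76,398),(459,398),(66,270),(463,270)): print(at_z(k,f(c),.075).round(4))
print("tile foot y-end",at_z(k,f((260,428)),.08).round(4))
```

```text
[0.5337 0.2203 0.075 ]
[0.6202 0.221  0.075 ]
[0.5334 0.249  0.075 ]
[0.6185 0.2497 0.075 ]
tile foot y-end [0.5753 0.2152 0.08  ]
```

Call:
{"fn": "apply_moves", "kwargs": {
  "moves": [
    [0,0.005,0.02,0,0,0,0],
    [0,0.005,0.03,0,0,0,0],
    [0,0.005,0.035,0,0,0,0],
    [0,0.005,0.035,0,0,0,0],
    [0,0.005,0.035,0,0,0,0]
  ]
}}

```text
time_s: 17.8
tool_pos: [0.576, 0.1948, 0.0508]
tool_rot: [179.9, 0.0, 90.6]
force: [-1.2, -0.9, 4.9]
grip_width: 0.0081
grasp_force: 20.0
```

Call:
{"fn": "apply_moves", "kwargs": {
  "moves": [
    [0,0,0,0,0,0,0.35],
    [0,0,0,0,0,0,0.35],
    [0,0,0,0,0,0,0.35],
    [0,0,-0.1,0,0,0,0.35],
    [0,0,-0.25,0,0,0,0.35],
    [0,0,-0.5,0,0,0,0.35],
    [0,0,-0.75,0,0,0,0.35],
    [0,0,-0.9,0,0,0,0.35],
    [0,0,-0.9,0,0,0,0.35],
    [0,0,-0.9,0,0,0,0.35]
  ]
}}

```text
time_s: 18.8
tool_pos: [0.5754, 0.1949, 0.2297]
tool_rot: [180.0, 0.0, 90.6]
force: [0.0, -0.7, -1.5]
grip_width: 0.0305
grasp_force: 0.0
```

Run:
```python
from h import *
k,im=shot("w9");print(env.get_obs()["tool_pos"],env.get_obs()["time_s"])
print(det("tile_mid"),proj(k,[.5765,.194,.075]))
cv2.imwrite("pics/c9.png",cv2.resize(im[:300,130:430,::-1],None,fx=2,fy=2))
```

```text
[0.57480039 0.19442424 0.22838657] 18.85
[([259.5, 164.1], 0.59)] [260.85400833 172.92464477]
```

View pics/c9.png

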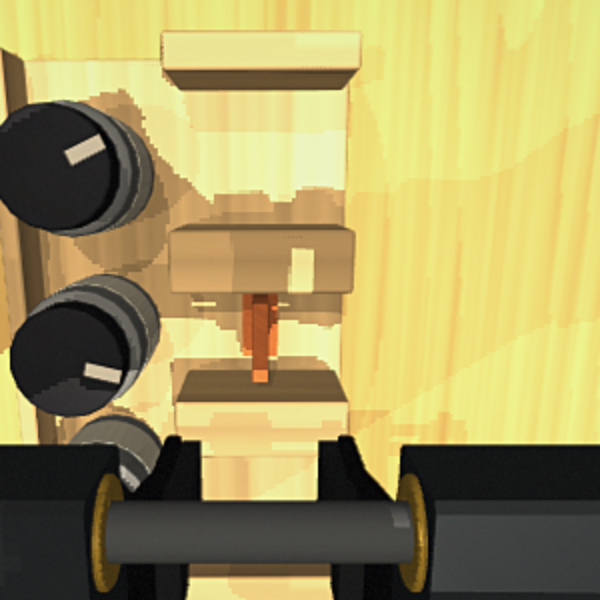

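The tile stands upright in the middle jar's pocket (top face rows ~305–382, between walls at 293 and 402; column 260 vs centre 262), broad side to the jar; the gripper is clear.

```bash
python3 -c "
from h import *
print(env.sign_off())"
```

```text
the job is handed in; nothing more can be done
None
```

The middle jar has the loose lid: its dab moved about 18° counter-clockwise under the twist and I left it there, without testing the other two lids; the tile now stands upright in the middle of that jar's pocket, broad side to the jar, and the job was handed in at about 19 s of the 70 s (no verdict was returned).

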